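# Seat the change gear on its splined shaft and swing the keeper over it

## Task

The brass gear has only been set on the end of the drive unit's splined shaft: its keyways are out of line, so it sits high on top of the splines. Turn it while pressing down until it drops onto the splines, and push it fully home against the flange. Then swing the steel keeper arm round to its stop, so that its end lies over the gear's hub, let go, and leave the other things on the bench where they are.

Things in the scene. Friction and masses are not known exactly. Their poses are not given: they have to be found in the camera images.
- drive_unit: Low grey gearbox housing with aluminium cover, fixed. Origin on the shaft's axis at bench level, z up. Reaches from -56 to +56 mm in its x, -123 to +57 mm in its y; top 30 mm above the bench. Four short dark ribs on the cover, 45 mm from the axis along its +-x and +-y, show the splines' directions.
- shaft_end (a point): Centre of the top of the upright steel shaft, 75 mm above the bench; the shaft does not turn. Flange (the gear's seat) 42 mm across, its face at 34 mm; above it four splines along the unit's +-x and +-y, each 6 mm wide, out to 13 mm from the axis, tops at 54 mm; above them a round nose 16 mm across.
- gear: Loose brass gear, 75 mm across, 12 mm thick, 0.16 kg. Origin: centre of its underside, z up. It starts loose on top of the splines, round the nose, underside at 54 mm, turned 0.35 to 1.22 rad counter-clockwise (from above) from a fitting position. It fits in four positions a quarter turn apart, its x or y in line with the unit's x, with about 0.1 rad of play. Home, its underside is at 34 mm.
- hub_top (a point): Centre of the top of the gear's round hub, 36 mm across, which rises 30 mm above the gear's face (42 mm above its underside): the place to grip. A bore 18 mm across runs right through, with four keyways 8.4 mm wide along the gear's +-x and +-y, in line with its four spokes.
- keeper (a joint): Angle of the flat steel keeper arm about its upright post, rad. At 0 (a stop) it points along the unit's -x, clear of the gear; growing values turn it clockwise from above; at 1.571 (the other stop) it points along the unit's +y and its end lies over the hub. It starts between 0 and 0.3. It stays where it is left; about 1 N at the knob moves it. A gear not home blocks it.
- keeper_pivot (a point): Axis of the keeper's post, at x = 0, y = -95 mm of the unit, at the height of the arm's underside, 79 mm above the bench. The arm is 7 mm thick (top at 86 mm) and 14 mm wide; its round end pad, 24 mm across, is centred 95 mm from this axis.
- keeper_knob (a point): Centre of the top of the black round upright knob on the keeper arm, 107 mm above the bench. The knob is 12 mm across, stands 21 mm above the arm's top, and is 55 mm from the post's axis.
- tape_roll: Bystander, to be left alone: flat roll of masking tape, 56 mm across, 15 mm high. The origin is the centre of its underside.
- paint_pot: Bystander, to be left alone: round paint pot with a white cap, 43 mm across, 55 mm high. The origin is the centre of its underside.
- torch: Bystander, to be left alone: black pocket torch standing on its tail, 36 mm across, 139 mm high. The origin is the centre of its underside.
- glue_bottle: Bystander, to be left alone: white glue bottle with a pointed nozzle, 52 mm across, 130 mm high. The origin is the centre of its underside.
- pliers: Bystander, to be left alone: small pliers lying flat, 48 x 113 x 12 mm. The origin is the centre of its underside. (Well above the bench between the pliers and the paint pot, at about x = 0.53, y = -0.28, the shop light's small rigid pull knob hangs, its lower end 0.53 m above the bench: keep the wrist and arm clear of it.)
Things that resemble listed ones, but are neither listed nor needed, are in the scene too. Several things have the shape of the gear; the one meant has the colours described above.

How it is judged:
By the outcome, as a careful person would: the job done as asked, in the order asked, and still so for the second after the job is handed in, with the robot touching nothing.
It also fails if it takes over 51 s, if anything falls off the work surface, if the arm or the gripper's body presses on something with over 40 N, if the wrist force passes 120 N, or if a joint passes its speed limit or range.

## Robot

A 6-joint arm with a two-finger parallel gripper is mounted at the origin on a cart in front of the work surface, level with it; the furniture and walls round the work are solid. World frame = base frame: x ahead of the robot, y to its left, z up, the work surface at z = 0. Lengths are in m, angles in rad, forces in N, time in s.
With the tool pointing down it reaches from about 0.275 to 0.75 m from the base axis. Payload 10.2 kg.
Tool frame: the origin (TCP) lies midway between the tips of the shut fingers; the grasp point (between the pads) lies 19 mm behind it (env.hold_point_z is the distance from the TCP to the grasp point, in m); z points along the fingers, y is the line along which they close (so a half turn about z gives the same grasp; the last joint's range is limited). The gripper opens to 85 mm and grips with 20 to 120 N. Pads are 22 mm wide; open, the fingers measure 114 mm over their backs; the gripper's body (76 mm by 85 mm) begins 54 mm behind the grasp point. The pads swing forward as they close: fully open they stand 13 mm farther back than shut.
Start: joints at [-1.525, 0.313, 1.498, -0, 1.331, -0.223], TCP at [0.139, -0.506, 0.231] pointing down, gripper open.
Joint ranges: [-2.94, 2.94], [-0.97, 2.17], [0.19, 2.56], [-1.23, 4.37], [0.02, 3.11], [-2.88, 2.88]. Speed limits (rad/s): [2.39, 2.39, 3.01, 3.14, 3.14, 3.14].

## Interface

Orientations are given as a unit quaternion [x, y, z, w].
In Python, from bench import env, kinematics, monitor, eyes, job gives the robot as it stands. The module is installed in compiled form; this text tells all that it offers. Calls block until the motion is done:
- env.reach(position, orientation): joint-space move of the TCP to a pose.
- env.movel(position, velocity=0.15, frame=None, guard=None): straight line of the TCP; frame=None keeps the orientation; velocity is the mean speed in m/s. With guard (N) it stops when the force on the tool has changed by that much, and returns True; else False.
- env.set_joints(angles): joint-space move.
- env.release() and env.close_gripper(effort=None): open the fingers fully, or close them until they stop; effort is the grip in N (None keeps the last).
- env.hold(seconds).
- kinematics.ik(position, orientation): joint angles nearest the present ones, or None.
- monitor.sense(): the state.
- eyes.grab_frame(name): name is "side" or "top"; returns a dict with "frame" (384x512x3 uint8, red, green, blue), "mtx" (3x3 intrinsics, pixels), "view" (4x4, takes a point from world to camera coordinates). Camera axes: x right, y down, z forward; pixel columns grow to the right and rows downward; lengths in m; the calibration is good to about 2 mm. A picture is of the moment at which its call begins. There is no depth.
A pose or a line that the arm cannot do raises env.MotionError and nothing moves.
- job.hand_in(): hands the job in; it is judged then, once.
The state is a dict: "clock": time; "joints": joint angles; "qvel": joint speeds; "joint_efforts": joint torques, N m; "position": TCP position; "ee_rot": TCP orientation; "contact_force": force on the tool from outside, world axes, zero at the start; "ft_torque": the same for the moment, N m; "finger_gap": opening from 0.0 (shut) to 1.0 (fully open); "gripper_force": force on a finger pad.
Only numpy, scipy, OpenCV 4.12 (cv2) and the standard library are available. Lean on these libraries where they do the work, as an engineer would, in place of code of your own. Each camera call takes 0.05 s, during which the arm holds its last target. There are 200 camera calls.

## Working session

There is one attempt and no reset: what is moved stays moved. The work goes in short steps, each a Python script; the robot and the scene stay as the last script left them, time stands still between calls to the robot, and variables do not carry over. Pictures are saved under pics/ and viewed, at most 10 in all, crops included, and the job is handed in when it is done.

```bash
mkdir -p pics
cat > h.py <<'E'
import numpy as np, cv2
from bench import env, kinematics, monitor, eyes, job
def snap(n,f):
    d=eyes.grab_frame(n); np.savez('pics/'+f+'.npz',**d)
    cv2.imwrite('pics/'+f+'.png',cv2.resize(d['frame'][:,:,::-1],(800,600),interpolation=cv2.INTER_CUBIC)); return d
def px(d,P):
    c=d['view']@np.r_[P,1]; u=d['mtx']@c[:3]; return u[:2]/u[2]
def at_z(d,uv,z):
    R=d['view'][:3,:3]; t=d['view'][:3,3]; o=-R.T@t
    r=R.T@np.linalg.inv(d['mtx'])@np.r_[uv,1]; return o+r*(z-o[2])/r[2]
E
python3 - <<'E'
from h import *
for n in('top','side'):
    d=snap(n,n+'1'); print(n,-d['view'][:3,:3].T@d['view'][:3,3])
s=monitor.sense();print(s['clock'],s['ee_rot'],s['contact_force'])
E
```

```text
top [ 0.32326241 -0.09609611  1.33970581]
side [0.30124077 0.4489884  0.78118434]
0.1 [ 9.90979292e-01  1.34013917e-01  6.19770054e-05 -5.55449955e-04] [-0.65633489  0.08621885 -0.78867146]
```

View pics/top1.png

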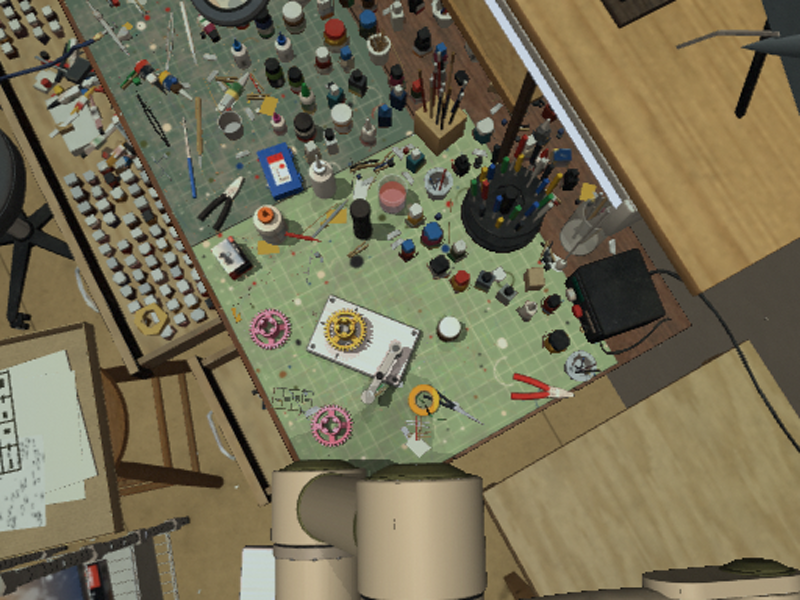

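View pics/side1.png

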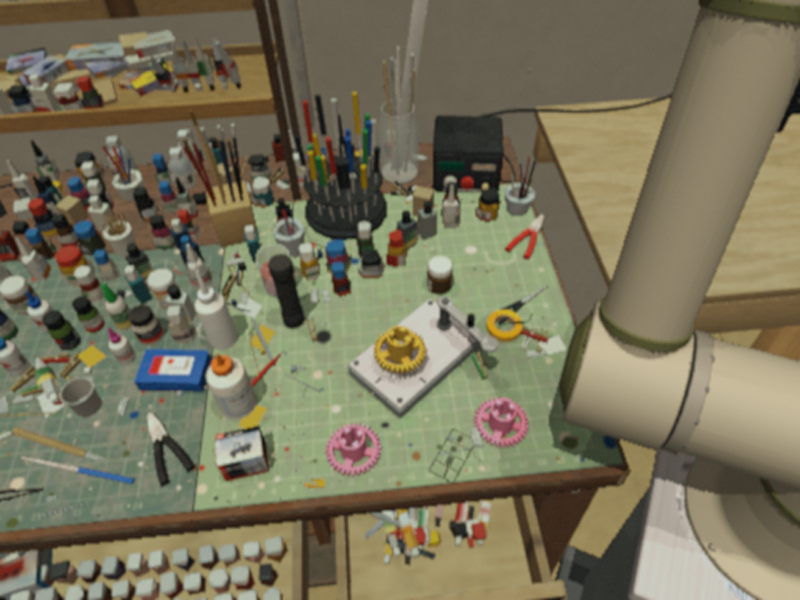

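The brass-yellow gear on the drive unit is at top (347,328). The two pink look-alikes at (270,328) and (331,426) have the same shape but the wrong colour. The keeper post is near (400,355), with the arm towards (372,395). I'll confirm this in one enlarged crop.

Run:
```python
import numpy as np, cv2
a=np.load('pics/top1.npz')['frame'];b=np.load('pics/side1.npz')['frame']
A=cv2.resize(a[180:265,190:275],(600,600),interpolation=cv2.INTER_CUBIC)
cv2.imwrite('pics/ctop.png',A[:,:,::-1])
B=cv2.resize(b[185:265,220:320],(800,600)if 0 else (750,600),interpolation=cv2.INTER_CUBIC)
cv2.imwrite('pics/cside.png',B[:,:,::-1])
```

```text
(no output)
```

View pics/ctop.png

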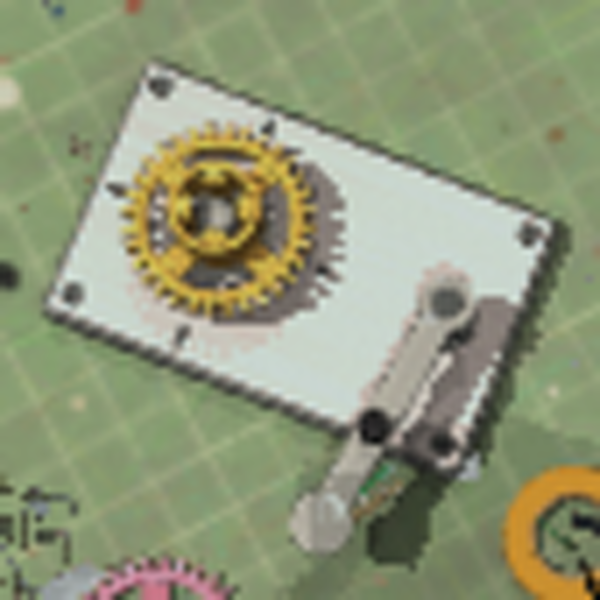

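View pics/cside.png

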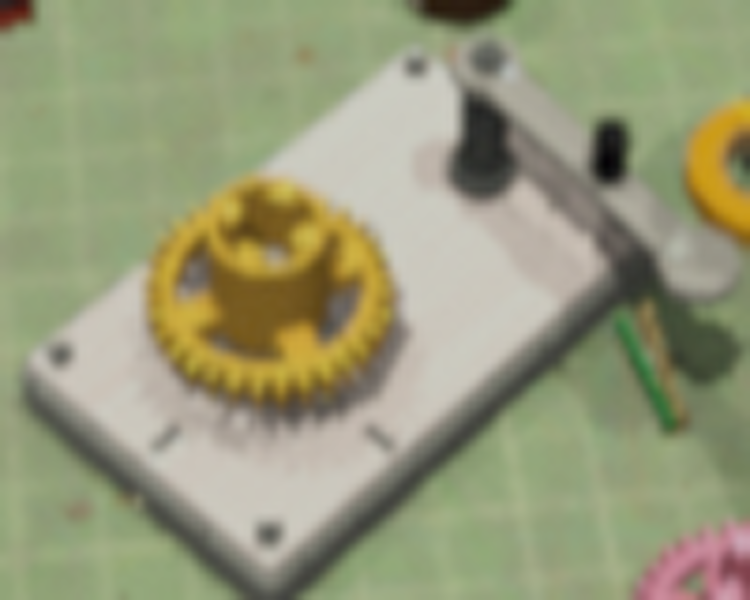

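Run:
```python
from h import *
d=dict(np.load('pics/top1.npz')); e=dict(np.load('pics/side1.npz'))
f=lambda x,y:(190+(x+.5)/7.059-.5,180+(y+.5)/7.059-.5)
g=lambda x,y:(220+(x+.5)/7.5-.5,185+(y+.5)/7.5-.5)
def T(n,p,z,w=f,c=d): r=at_z(c,w(*p),z); print(n,r.round(4)); return r
R=[T('rib',p,.031) for p in((118,188),(268,128),(325,270),(181,338))]
print('c',np.mean(R,0), R[2]-R[0],R[1]-R[3])
S=[T('screw',p,.031) for p in((158,87),(72,293),(530,235),(442,443))]
y=(S[0]+S[1]-S[2]-S[3]); print('unit y dir',np.arctan2(y[1],y[0]),'x',[np.arctan2(*(v)[1::-1]) for v in(S[0]-S[1],S[2]-S[3])])
T('hub',(217,212),.096);T('hubS',(273,222),.096,g,e)
T('piv',(447,300),.088);T('pivS',(487,57),.088,g,e)
T('knob',(374,427),.107);T('knobS',(610,127),.107,g,e)
T('pad',(320,523),.086);T('padS',(697,262),.086,g,e)
for n,p,z in(('tape',(424,400),.015),('pot',(449,328),.055),('torch',(361,210),.139)):
    T(n,p,z,lambda x,y:(x*.64,y*.64))
K=[T('spoke',p,.066) for p in((258,262),(178,260))]
h=at_z(d,f(217,212),.096)
for k in K: print('spoke ang',np.arctan2(*(k-h)[1::-1]))
K=[T('spokeS',p,.066,g,e) for p in((298,345),(195,308),(352,262))]
for k in K: print('spoke ang',np.arctan2(*(k-h)[1::-1]))
```

```text
rib [0.543  0.0333 0.031 ]
rib [ 0.5686 -0.0253  0.031 ]
rib [ 0.5121 -0.0497  0.031 ]
rib [0.4838 0.0061 0.031 ]
c [ 0.52685841 -0.0088947   0.031     ] [-0.03092272 -0.08305365  0.        ] [ 0.08486438 -0.0313649   0.        ]
screw [0.5842 0.0191 0.031 ]
screw [0.5006 0.0497 0.031 ]
screw [ 0.5279 -0.1305  0.031 ]
screw [ 0.4448 -0.0976  0.031 ]
unit y dir 1.2097179162127132 x [np.float64(-0.3501003471382262), np.float64(-0.3772913156135925)]
hub [ 0.5238 -0.0107  0.096 ]
hubS [ 0.5232 -0.0104  0.096 ]
piv [ 0.4935 -0.0981  0.088 ]
pivS [ 0.4914 -0.0987  0.088 ]
knob [ 0.4431 -0.0722  0.107 ]
knobS [ 0.4437 -0.073   0.107 ]
pad [ 0.4088 -0.0527  0.086 ]
padS [ 0.4081 -0.0523  0.086 ]
tape [ 0.4094 -0.1518  0.015 ]
pot [ 0.5338 -0.1923  0.055 ]
torch [ 0.7193 -0.0347  0.139 ]
spoke [ 0.5095 -0.0251  0.066 ]
spoke [0.5096 0.0057 0.066 ]
spoke ang -2.3513609082130165
spoke ang 2.285822615220162
spokeS [0.508  0.0073 0.066 ]
spokeS [0.5411 0.0073 0.066 ]
spokeS [ 0.5052 -0.0263  0.066 ]
spoke ang 2.292683536683512
spoke ang 0.8034668854063396
spoke ang -2.4428088221153823
```

```bash
cat >> h.py <<'E'
def q(psi): return [np.cos(psi/2),np.sin(psi/2),0,0]
def st(m=''):
    s=monitor.sense(); print(m,'t%.2f'%s['clock'],s['position'].round(4) if hasattr(s['position'],'round') else s['position'],'F',np.round(s['contact_force'],1),'T',np.round(s['ft_torque'],2),'gap %.3f'%s['finger_gap'],'g',np.round(s['gripper_force'],1)); return s
C=np.array([.524,-.0102])
E
python3 - <<'E'
from h import *
u=np.array([.139,-.506])/.5247
env.reach([*(u*.40),.23],q(.269)); print(monitor.sense()['joints'])
env.reach([.40,-.01,.23],q(1.32)); print(monitor.sense()['joints'])
env.reach([*C,.16],q(1.32)); st()
env.movel([*C,.068],velocity=.1,guard=6); st()
d=snap('side','side2')
im=d['frame']; u,v=map(int,px(d,[*C,.08])); print(u,v)
cv2.imwrite('pics/cs2.png',cv2.resize(im[v-50:v+50,u-60:u+60],(720,600),interpolation=cv2.INTER_CUBIC)[:,:,::-1])
E
```

```text
[-1.59783445e+00  3.25214423e-02  1.83716736e+00  8.82497548e-05
  1.27076889e+00 -2.95720385e-01]
[-3.21249784e-01  3.38458684e-02  1.83696199e+00 -1.39964380e-04
  1.27092881e+00 -6.92207330e-02]
 t3.03 [ 0.5235 -0.0107  0.1603] F [0.6 0.3 0.2] T [-0.01  0.04 -0.01] gap 0.997 g 0.0
 t4.10 [ 0.5244 -0.0103  0.0687] F [0.  0.  0.3] T [-0.01  0.02 -0.  ] gap 0.995 g 0.0
255 218
```

View pics/cs2.png

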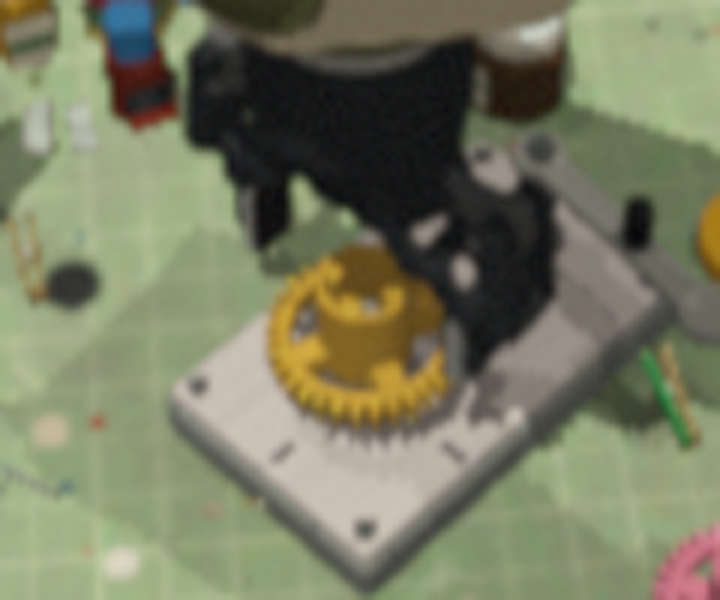

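The fingers straddle the hub at crop (370,310), and the gear is still on top of the splines. Next I'll grip and search.

Run:
```python
from h import *
env.close_gripper(50); s=st('grip')
if .25<s['finger_gap']<.6:
    z=.0685; ok=False
    for i,dp in enumerate((.38,.42,.46,.50,.54,.58)):
        env.reach([*C,z],q(1.32+dp)); st('rot%.2f'%dp)
        hit=env.movel([*C,z-.006],velocity=.03,guard=15); s=st('press %s'%hit)
        if s['position'][2]<z-.0045: ok=True; break
    print(ok)
```

```text
grip t4.67 [ 0.5241 -0.0102  0.0684] F [-1.9  0.5  6.2] T [0.15 0.33 0.01] gap 0.413 g 49.4
rot0.38 t5.12 [ 0.5239 -0.0102  0.0682] F [-0.2 -0.7 -1.4] T [-0.03 -0.06 -0.  ] gap 0.408 g 49.9
press False t5.47 [ 0.5239 -0.0102  0.0622] F [ 0.8 -0.1 -2.5] T [-0.01 -0.08  0.02] gap 0.408 g 50.0
True
```

Run:
```python
from h import *
p=monitor.sense()['position']
print(env.movel([*C,.0445],velocity=.04,guard=20)); st()
d=snap('side','side3'); im=d['frame']; u,v=map(int,px(d,[*C,.08]))
cv2.imwrite('pics/cs3.png',cv2.resize(im[v-50:v+50,u-60:u+60],(720,600),interpolation=cv2.INTER_CUBIC)[:,:,::-1])
```

```text
True
 t5.88 [ 0.5241 -0.0102  0.0487] F [-2.6  0.1 10. ] T [0.08 0.57 0.02] gap 0.412 g 50.9
```

View pics/cs3.png

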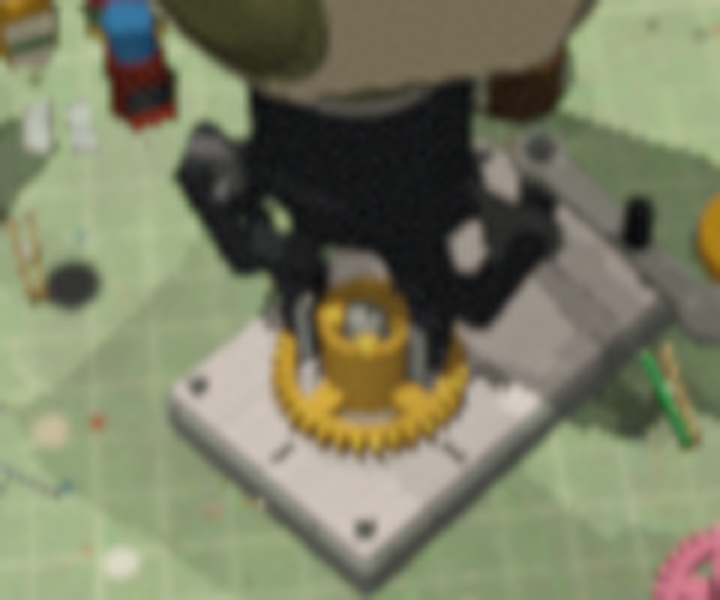

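The gear dropped 19.7 mm, so it is seated on the flange. Crop (365,320) shows the shaft nose up inside the bore and the spokes in line with the ribs. I'll press once more, release, and take the keeper by its knob.

Run:
```python
from h import *
print(env.movel([*C,.0455],velocity=.03,guard=15)); st('press')
env.movel([*C,.0485],velocity=.05)
env.release(); env.movel([*C,.15],velocity=.15); st('up')
P=np.array([.4915,-.0988]); th=2.645
k=lambda t,r=.055:P+r*np.array([np.cos(t),np.sin(t)])
K=k(th); print(K)
env.reach([*K,.15],q(th)); st('above')
print(env.movel([*K,.092],velocity=.1,guard=5)); st('down')
env.close_gripper(25); env.hold(.2); st('grip')
d=snap('top','top4'); im=d['frame']; u,v=map(int,px(d,[.49,-.05,.08]))
A=cv2.resize(im[v-42:v+42,u-42:u+42],(500,500),interpolation=cv2.INTER_CUBIC)
e=snap('side','side4'); im=e['frame']; u,v=map(int,px(e,[.48,-.05,.08]))
B=im[v-50:v+50,u-30:u+30]; B=cv2.resize(B,(300,500),interpolation=cv2.INTER_CUBIC)
cv2.imwrite('pics/c4.png',np.hstack([A,B])[:,:,::-1])
```

```text
False
press t6.17 [ 0.5243 -0.0102  0.0485] F [-14.    1.1  38.3] T [0.37 2.57 0.01] gap 0.415 g 53.5
up t7.80 [ 0.5235 -0.0101  0.1491] F [ 0.7 -0.1 -0.6] T [ 0.01 -0.01  0.05] gap 1.001 g 0.0
[ 0.44314339 -0.07259621]
above t8.85 [ 0.4432 -0.0725  0.1497] F [ 0.5  1.2 -1.2] T [-0.01 -0.01  0.  ] gap 1.006 g 0.0
False
down t9.58 [ 0.4435 -0.0727  0.0924] F [ 0.3 -0.5  0.1] T [ 0.01 -0.02  0.  ] gap 0.997 g 0.0
grip t10.45 [ 0.4432 -0.0726  0.0921] F [-2.1  0.9  3.3] T [0.09 0.18 0.02] gap 0.122 g 24.7
```

View pics/c4.png

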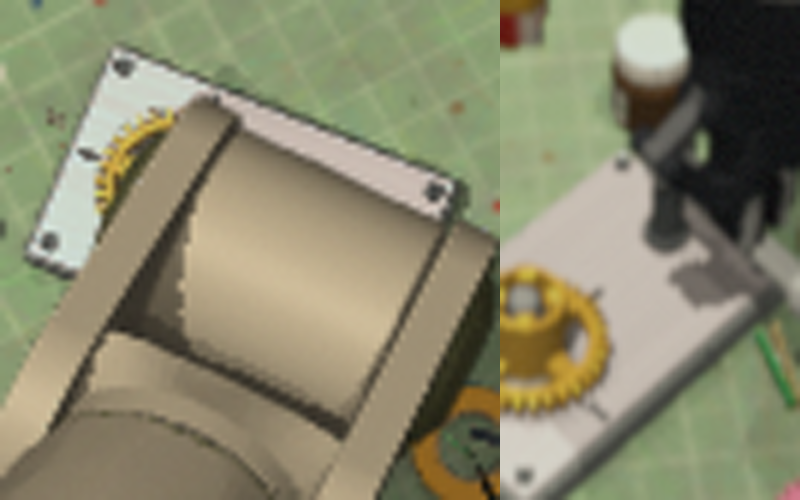

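The press took 38 N without the gear moving, so it is home; the shaft end shows flush in the hub at side crop (525,297). The gap of 10.4 mm against the 12 mm knob fits a grip on the knob. Now I'll swing the keeper.

Run:
```python
from h import *
P=np.array([.4915,-.0988]); k=lambda t,r=.055:P+r*np.array([np.cos(t),np.sin(t)])
for t in np.linspace(2.645,1.213,13)[1:]:
    env.movel([*k(t),.092],velocity=.05,frame=q(t)); s=st('%.2f'%t)
    if np.hypot(*s['contact_force'][:2])>20: print('high');break
```

```text
2.53 t10.83 [ 0.4466 -0.0669  0.0921] F [-1.   1.5  4.7] T [0.28 0.27 0.01] gap 0.120 g 24.9
2.41 t11.12 [ 0.4506 -0.0618  0.092 ] F [-1.7  2.   5.7] T [ 0.42  0.31 -0.03] gap 0.121 g 25.0
2.29 t11.40 [ 0.4552 -0.0572  0.0921] F [-2.3  4.1  5.8] T [ 0.52  0.36 -0.03] gap 0.123 g 25.0
2.17 t11.68 [ 0.4604 -0.0531  0.092 ] F [-2.7  4.   5.9] T [ 0.6   0.29 -0.01] gap 0.119 g 25.0
2.05 t11.97 [ 0.4661 -0.0497  0.0921] F [-2.7  3.2  5.6] T [ 0.7   0.29 -0.08] gap 0.127 g 25.0
1.93 t12.25 [ 0.4721 -0.047   0.0921] F [-0.8  3.8  5.8] T [ 0.76  0.24 -0.04] gap 0.122 g 25.0
1.81 t12.53 [ 0.4784 -0.045   0.0921] F [-1.4  4.9  5.7] T [ 0.82  0.2  -0.06] gap 0.120 g 25.0
1.69 t12.82 [ 0.485  -0.0439  0.0921] F [0.  4.5 5.7] T [ 0.82  0.12 -0.14] gap 0.122 g 25.0
1.57 t13.10 [ 0.4916 -0.0435  0.0921] F [-0.3  5.2  5.8] T [ 0.87  0.07 -0.07] gap 0.126 g 25.0
1.45 t13.38 [ 0.4982 -0.0439  0.0921] F [0.6 5.9 5. ] T [ 0.79 -0.03 -0.06] gap 0.123 g 24.9
1.33 t13.67 [ 0.5046 -0.0452  0.0921] F [0.8 5.4 4.7] T [ 0.79 -0.07 -0.11] gap 0.121 g 24.9
1.21 t13.95 [ 0.5105 -0.047   0.0921] F [-1.5  4.9  6.5] T [ 0.81  0.31 -0.11] gap 0.122 g 25.2
```

Now I'll nudge it into the stop until the force rises, then release, rise and look.

Run:
```python
from h import *
P=np.array([.4915,-.0988]); k=lambda t,r=.055:P+r*np.array([np.cos(t),np.sin(t)])
f0=monitor.sense()['contact_force']
for t in (1.19,1.17,1.15,1.13,1.11):
    env.movel([*k(t),.092],velocity=.02,frame=q(t)); s=st('%.2f'%t)
    if np.dot((s['contact_force']-f0)[:2],[-np.sin(1.2),np.cos(1.2)])>10: break
env.release(); p=s['position']; env.movel([p[0],p[1],.16],velocity=.1); st('up')
env.reach([.40,.0,.24],q(1.3)); env.reach([.14,-.42,.24],q(.269)); st()
d=snap('top','top5'); im=d['frame']; u,v=map(int,px(d,[.50,-.06,.06]))
A=cv2.resize(im[v-42:v+42,u-42:u+42],(400,400),interpolation=cv2.INTER_CUBIC)
e=snap('side','side5'); im=e['frame']; u,v=map(int,px(e,[.50,-.05,.08]))
B=cv2.resize(im[v-50:v+50,u-50:u+50],(400,400),interpolation=cv2.INTER_CUBIC)
cv2.imwrite('pics/c5.png',np.hstack([A,B])[:,:,::-1])
```

```text
1.19 t14.20 [ 0.5106 -0.047   0.092 ] F [-7.1  6.5 10.1] T [ 1.07  1.25 -0.01] gap 0.124 g 25.6
1.17 t14.45 [ 0.5107 -0.0471  0.0919] F [-12.3   8.3  14.2] T [1.37 2.   0.06] gap 0.125 g 26.0
up t15.99 [ 0.5104 -0.047   0.1594] F [ 0.   0.8 -0.3] T [-0.   -0.02 -0.01] gap 1.004 g 0.0
 t18.43 [ 0.1406 -0.4197  0.2399] F [ 1.  -0.1 -0.1] T [-0.01 -0.04 -0.01] gap 1.002 g 0.0
```

View pics/c5.png

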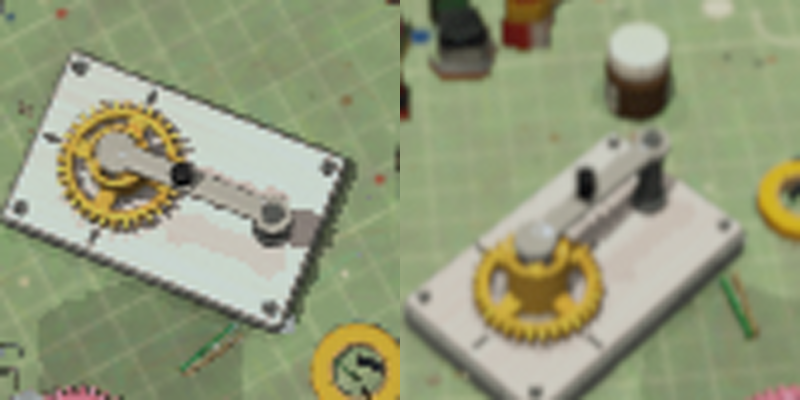

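The gear is down on the flange with the keeper pad over the hub, at crop (120,150) and (537,240). The keeper is against its stop, and the tape and pot haven't moved.

```bash
python3 -c "
from bench import job
print(job.hand_in())"
```

```text
the job is handed in; nothing more can be done
None
```

The gear is pushed home on the splines, the keeper is swung to its stop over the hub and let go, and the job was handed in at about 18 s on the robot's clock; no verdict was returned.

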